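Shut the samovar's tap and slide the drip dish under it

ROBOT

A 6-joint arm with a two-finger parallel gripper is mounted at the origin on the work surface. World frame = base frame: x ahead of the robot, y to its left, z up, the work surface at z = 0. Lengths are in mm, angles in rad, forces in N, time in s.
With the tool pointing down it reaches from about 400 to 925 mm from the base axis. Payload 12.5 kg.
Tool frame: the origin (TCP) lies at the very end of the fingers, on their centre line; the grasp point (between the pads) lies 19 mm behind it; z points along the fingers, y is the line along which they close (so a half turn about z gives the same grasp; the last joint's range is limited). The gripper opens to 95 mm and grips with 3 to 60 N. Pads are 20 mm wide; open, the fingers measure 119 mm over their backs; the gripper's body (75 mm by 180 mm) begins 59 mm behind the grasp point.
Start: joints at [1.059, 0.491, 1.559, -0, 1.092, -0.106], TCP at [246.707, 574.267, 214.661] pointing down, gripper open.
Joint ranges: [-3.1, 3.1], [-0.84, 2.19], [0.05, 2.79], [-1.13, 4.28], [0.06, 2.93], [-2.69, 2.69]. Speed limits (rad/s): [2.22, 2.22, 2.79, 3.14, 3.14, 3.14].

INTERFACE

Orientations are given as [roll, pitch, yaw] about the fixed x, y, z axes, in that order (R = Rz(yaw) Ry(pitch) Rx(roll)).
In Python, from cell import * gives the robot as it stands.
- The arm moves only by the tool jog_arm, never from a script. Its argument "targets" is a list of rows, each an object with "turn": the turn, a rotation vector about the world's x, y, z in degrees, a list of three; "slide": the shift along the world's x, y, z in mm, a list of three; "claw": the opening in per cent of the stroke, from 0 (shut) to 100 (fully open). In form: [{"turn": [wx, wy, wz], "slide": [x, y, z], "claw": claw}, ...]. A call has 1 to 5 rows; each row shifts and turns the commanded pose from where the row before left it; what a row does not reach is not made up. A row lasts 1/8 s, in which the tool goes at most 62.5 mm and 10.7 degrees, less where a joint would pass 70% of its speed; a pose out of reach is approached as far as the arm can. A call with a gripper value outside its range is refused whole. The fingers move at their own pace and stop on an object; the grip force is fixed at half the most. Time passes only in rows, so rows that do not move let the fingers close. It gives the time, the measured TCP pose, the force, the opening and the grip force at its end, in the units of the state.
- state(): the state, without advancing time (a new reading comes with each control period).
- read_camera(name): name is "side" or "top" or "wrist"; returns a dict with "frame" (480x640x3 uint8, blue, green, red), "mtx" (3x3 intrinsics, pixels), "R" (3x3) and "t" (3): a world point X has camera coordinates R X + t. Camera axes: x right, y down, z forward; pixel columns grow to the right and rows downward; lengths in mm; the calibration is good to about 2 mm. The wrist camera is an equidistant fisheye: a pixel r from the principal point sees the ray r / f radians off the axis. A picture is of the moment at which its call begins. There is no depth.
- job_done(): hands the job in; it is judged then, once.
Trained networks look in the newest picture that a camera, given by its name, has taken for a name from the list of things; names that differ only in an ending like _2 or _b are one class to them, and where a whole thing is asked for, a point or a joint stands for the part that bears it (a point fixed in the world has none). Each returns a list of dicts, best first, with "conf" (0 to 1); they miss things now and then, are a little off and sometimes report something else, mostly with a low value. They report only what shows in the picture. A call takes as long as a camera call. They do not tell look-alikes from the thing itself.
- look_for(query, camera): "xy" ([column, row] in pixels, amid what is visible of it).
The state is a dict: "t": time; "joints": joint angles; "qvel": joint speeds; "tau": joint torques, N m; "eef_pos": TCP position; "tcp_rot": TCP orientation; "ft_force": force on the tool from outside, world axes, zero at the start; "moment": the same for the moment, N m; "opening": opening from 0.0 (shut) to 1.0 (fully open); "grip_force": force on a finger pad.
Only numpy, scipy, OpenCV 4.12 (cv2) and the standard library are available. Lean on these libraries where they do the work, as an engineer would, in place of code of your own. Each camera call takes 0.05 s, during which the arm holds its last target. There are 200 camera calls.

TASK

The samovar is about to be filled: with the fingertips, push its tap key round until the tap is fully shut against its stop, and push the drip dish along the table until its centre stands right under the spout. Do it gently, without taking hold of anything; keep the dish flat on the table, and leave everything else where it stands.

Things in the scene. Friction and masses are not known exactly. Their poses are not given: they have to be found in the camera images.
- samovar: brass samovar, fixed, at the robot's right: foot 150 mm square, upright round urn 170 mm across (180 at the rim, 320 mm up), 378 mm tall; side handles along its y reach 145 mm from the axis, 195 to 290 mm up. Origin on the table on the urn's axis. The tap sticks out along its -x (world +y turned 9 to 43 degrees towards +x); its y is level across the tap (roughly world +x); z up
- spout (a point): centre of the tap's mouth, which looks straight down, 116 mm above the table, 195 mm from the urn's axis. The spout is 21 mm across and hangs from the end of the tap's level pipe, which runs out along the samovar's -x, 150 mm above the table, 18 mm thick
- tap_key (a joint): angle of the tap's key in rad: 0 is shut, against its stop, key square across the pipe; 1.57 is open, key in line with the pipe. Seen from above it shuts clockwise. It stays where it is left; pushing it near the end of a wing takes about 2 N
- key_axis (a point): point on the key's upright turning axis at mid height of its handle, 193 mm above the table, 155 mm from the urn's axis. The handle is a flat upright plate with two wings: 60 mm long (30 each side of the axis), 6 mm thick, 180 to 206 mm above the table, nothing above it. Its wings are dark wood. Under it the tap's barrel, 28 mm across, top 172 mm up
- key_wing (a point): point near the end of one wing of the key, 26 mm from its axis, at mid height; turns with the key. While the tap is open this is the outer wing, towards the spout; its frame turns with the key too (y along the wing, x square to the plate). To shut the tap the wing swings away from the robot, clockwise seen from above, and ends on the samovar's +y side
- drip_dish: round low brass drip dish covered by a slotted steel grille, 130 mm across, 34 mm tall with an upright wall, loose, about 0.45 kg; takes a few newtons to slide. Too wide to be straddled by the gripper; stands on the bare table to the left of the samovar. Origin under its centre, z up
- tea_glass_a: an empty clear waisted tea glass, 78 mm tall, 56 mm across; stands on the far side of the drip dish. Leave it alone. Origin under its centre, z up
- tea_glass_b: a second tea glass just like it, standing on the near side of the drip dish. Leave it alone. Origin under its centre
- sugar_bowl: a footed round brass sugar bowl with a knobbed cover, 92 mm across (120 mm over its two ears), 107 mm tall, standing close by the far side of the samovar. Leave it alone. Origin under its centre
- teapot: a white china teapot, 120 mm across, 190 mm over spout and handle, 114 mm tall, at the far side of the table. Leave it alone. Origin under its centre
- candlestick: a brass candlestick with a candle stub, foot 84 mm across, 170 mm tall, at the near left. Leave it alone. Origin under its centre
- tea_spoon: a steel teaspoon, 135 mm long, lying at the far left. Leave it alone. Origin about its middle
Not all that is in view belongs to the job. Of the things that look like the drip_dish, the middle-sized one is meant.

How it is judged (in metres and radians):
At the end, for the whole second after the job is handed in: The tap key is within 0.10 rad of its shut stop; the drip dish stands flat and at rest on the table with its centre within 18 mm, measured level, of the point under the spout; every other thing is within 20 mm of where it stood (value of joint tap_key below 0.1 rad and horizontal distance between drip_dish and spout below 0.018 m and height (world z) of drip_dish below 0.004 m and angle between drip_dish's own z axis and vertical below 0.05 rad and linear speed of drip_dish below 0.01 m/s and distance of each of tea_glass_a, tea_glass_b, sugar_bowl, teapot, candlestick, tea_spoon from where it was at the start of the episode below 0.02 m); the robot touches nothing.
It fails at once if the key is straddled or pinched between the fingers instead of pushed (x of the grasp point in the frame of key_wing between -0.005 and 0.005 m and y of the grasp point in the frame of key_wing between -0.064 and 0.012 m and z of the grasp point in the frame of key_wing below 0.028 m).
It fails at once if the drip dish is lifted off the table or tipped (height (world z) of drip_dish above 0.01 m or angle between drip_dish's own z axis and vertical above 0.17 rad).
It fails at once if the drip dish is shoved or squeezed hard, over 30 N (contact force between any of the fingers, the arm and drip_dish above 30 N).
It fails at once if the samovar or its tap is struck or pressed hard, over 60 N (contact force between any of the fingers, the arm and samovar above 60 N).
It fails at once if another thing is disturbed, by more than 20 mm (distance of any of tea_glass_a, tea_glass_b, sugar_bowl, teapot, candlestick, tea_spoon from where it was at the start of the episode above 0.02 m).
It also fails if it takes over 66 s, if anything falls off the work surface, if the arm or the gripper's body presses on something with over 40 N, if the wrist force passes 120 N, or if a joint passes its speed limit or range.

## Working session

There is one attempt and no reset: what is moved stays moved. The work goes in short steps, Python scripts to look and compute and a tool call to move; the robot and the scene stay as the last step left them, time stands still between calls to the robot, and variables do not carry over. Pictures are saved under pics/ and viewed, at most 10 in all, crops included, and the job is handed in when it is done.

Besides the shell and the picture viewer there is one more tool, called as name(argument=value, ...), one argument or row to a line, values as JSON. jog_arm: Moves the arm, as the interface text tells. Its arguments: {"type":"object","properties":{"targets":{"type":"array","items":{"type":"object","properties":{"turn":{"type":"array","items":{"type":"number"}},"slide":{"type":"array","items":{"type":"number"}},"claw":{"type":"number"}}}}},"required":["targets"]}

```bash
mkdir -p pics; cat > h.py <<'E'
from cell import *
import numpy as np, cv2
def ray(c,px):
    d=np.linalg.inv(c["mtx"])@np.array([px[0],px[1],1.0]); R=np.array(c["R"]); t=np.array(c["t"]).ravel()
    return -R.T@t, R.T@d
def at_z(c,px,z):
    o,d=ray(c,px); return o+d*(z-o[2])/d[2]
def proj(c,X):
    R=np.array(c["R"]); t=np.array(c["t"]).ravel(); p=c["mtx"]@(R@np.array(X,float)+t); return p[:2]/p[2]
E
python3 - <<'E'
from h import *
for n in ("top","side"):
    c=read_camera(n); cv2.imwrite(f"pics/{n}0.png",c["frame"])
    print(n,ray(c,(320,240)))
    for q in ("samovar","spout","tap_key","key_wing","drip_dish","tea_glass_a","sugar_bowl"):
        for r in look_for(q,n)[:4]:
            z={"tap_key":193,"key_wing":193,"drip_dish":34,"spout":116}.get(q,40)
            print(q,np.round(r["xy"]),round(r["conf"],2),np.round(at_z(c,r["xy"],z)))
print(state()["tcp_rot"],state()["t"])
E
```

```text
top (array([ 464.34518648,  -41.15588111, 1297.63969724]), array([ 0.10356131, -0.00414293, -0.99465117]))
samovar [449. 295.] 0.95 [ 445. -405.   40.]
samovar [318. 178.] 0.56 [771. -38.  40.]
spout [452. 296.] 0.96 [ 443. -391.  116.]
tap_key [383. 284.] 0.58 [ 474. -200.  193.]
key_wing [382. 284.] 0.46 [ 474. -197.  193.]
key_wing [288. 255.] 0.46 [541.  33. 193.]
drip_dish [221. 259.] 0.96 [540. 230.  34.]
drip_dish [213. 317.] 0.91 [379. 249.  34.]
drip_dish [288. 254.] 0.88 [555.  42.  34.]
tea_glass_a [278. 306.] 0.76 [411.  67.  40.]
tea_glass_a [296. 202.] 0.62 [701.  24.  40.]
sugar_bowl [442. 236.] 0.7 [ 609. -388.   40.]
side (array([-501.33459359, -361.81826957, 1090.75036794]), array([ 0.72401721,  0.22478172, -0.65222229]))
samovar [432. 276.] 0.59 [ 620. -339.   40.]
spout [433. 277.] 0.77 [ 534. -346.  116.]
tap_key [373. 257.] 0.51 [ 476. -196.  193.]
key_wing [373. 258.] 0.51 [ 473. -196.  193.]
drip_dish [293. 267.] 0.9 [536.  39.  34.]
drip_dish [231. 258.] 0.73 [515. 221.  34.]
drip_dish [200. 291.] 0.64 [367. 242.  34.]
tea_glass_a [263. 292.] 0.77 [412.  80.  40.]
tea_glass_a [313. 228.] 0.72 [712.  37.  40.]
[3.14146731e+00 2.34069089e-05 2.73582443e+00] 0.8
```

```bash
python3 - <<'E'
import cv2
a=cv2.imread("pics/top0.png"); 
cv2.imwrite("pics/top0c.png",cv2.resize(a[150:360,170:490],None,fx=2.5,fy=2.5,interpolation=cv2.INTER_CUBIC))
E
```

```text
(no output)
```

View pics/top0c.png

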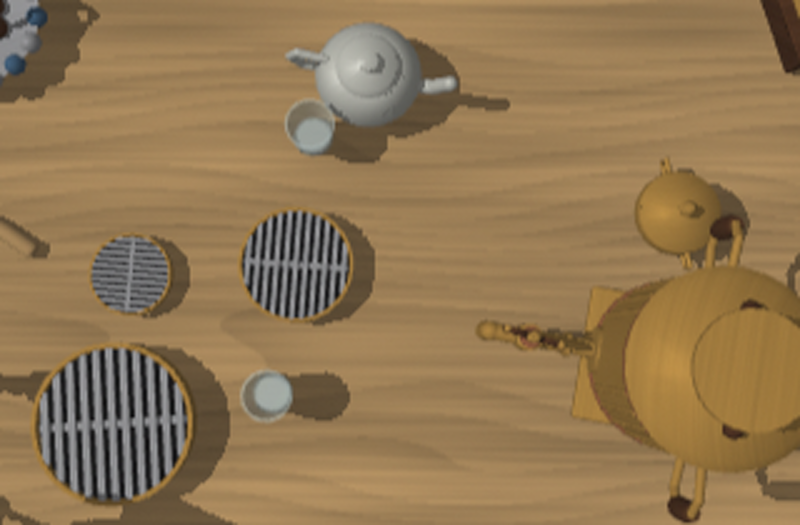

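View pics/side0.png

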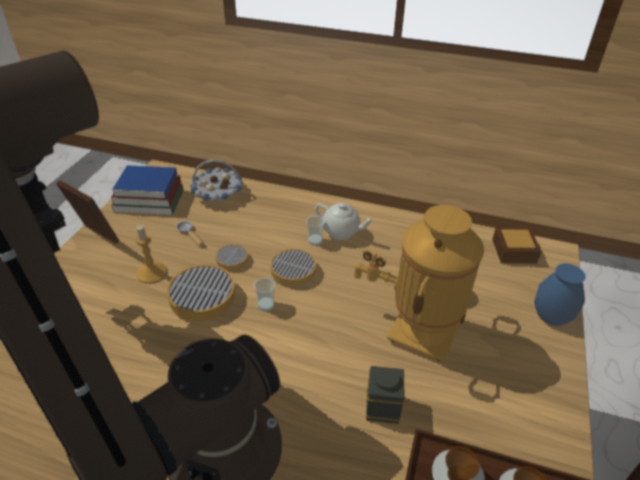

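The top view shows three grilles, and the middle-sized one is at px (289,256), between the two glasses. The tap runs left from the urn, with its spout end at about px (365,282) and the key near (383,284), in line with the pipe (open). I'll work out rough poses and move closer.

```bash
python3 - <<'E'
from h import *
c=read_camera("top"); q=lambda x,y:(170+x/2.5,150+y/2.5)
for n,p,z in (("rim",q(728,368),320),("pipe end",q(487,329),150),("key",q(535,338),193),("dish",q(297,265),34),("gA",q(311,127),60),("gB",q(267,395),60)):
    print(n,at_z(c,p,z).round())
E
```

```text
rim [ 445. -350.  320.]
pipe end [ 479. -160.  150.]
key [ 470. -203.  193.]
dish [550.  41.  34.]
gA [702.  26.  60.]
gB [406.  69.  60.]
```

jog_arm(
  targets=[
    {"turn":[0,0,-10],"slide":[15,-25,40],"claw":53},
    {"turn":[0,0,-10],"slide":[25,-45,30],"claw":53},
    {"turn":[0,0,-10],"slide":[25,-50,20],"claw":53},
    {"turn":[0,0,-10],"slide":[25,-55,15],"claw":53},
    {"turn":[0,0,-10],"slide":[25,-55,10],"claw":53},
  ],
)

```text
t: 1.48
eef_pos: [362.2, 342.6, 330.5]
tcp_rot: [3.14, -0.0, 1.858]
ft_force: [0.8, 0.8, -0.4]
opening: 0.554
grip_force: 0.0
```

jog_arm(
  targets=[
    {"turn":[0,0,-10],"slide":[25,-55,0],"claw":53},
    {"turn":[0,0,-10],"slide":[25,-55,0],"claw":53},
    {"turn":[0,0,-10],"slide":[25,-55,0],"claw":53},
    {"turn":[0,0,0],"slide":[25,-55,0],"claw":53},
    {"turn":[0,0,0],"slide":[20,-55,0],"claw":53},
  ],
)

```text
t: 2.1
eef_pos: [482.3, 67.3, 329.9]
tcp_rot: [3.141, -0.0, 1.339]
ft_force: [0.1, 0.8, 0.8]
opening: 0.529
grip_force: 0.0
```

jog_arm(
  targets=[
    {"turn":[0,0,3],"slide":[0,-50,0],"claw":53},
    {"turn":[0,0,0],"slide":[0,-40,0],"claw":53},
    {"turn":[0,0,0],"slide":[0,0,0],"claw":53},
  ],
)

```text
t: 2.48
eef_pos: [481.7, -22.8, 329.7]
tcp_rot: [3.141, 0.0, 1.388]
ft_force: [0.3, 0.0, -0.4]
opening: 0.531
grip_force: 0.0
```

```bash
cat >> h.py <<'E'
def wray(c,px):
    K=c["mtx"]; a=np.array([(px[0]-K[0,2])/K[0,0],(px[1]-K[1,2])/K[1,1]]); r=np.hypot(*a)+1e-9
    d=np.array([*(a/r*np.sin(r)),np.cos(r)]); R=np.array(c["R"]); t=np.array(c["t"]).ravel()
    return -R.T@t, R.T@d
def wz(c,px,z):
    o,d=wray(c,px); return o+d*(z-o[2])/d[2]
def wproj(c,X):
    p=np.array(c["R"])@np.array(X,float)+np.array(c["t"]).ravel(); K=c["mtx"]
    th=np.arctan2(np.hypot(p[0],p[1]),p[2]); u=p[:2]/np.hypot(p[0],p[1])*th
    return np.array([K[0,0]*u[0]+K[0,2],K[1,1]*u[1]+K[1,2]])
E
python3 - <<'E'
from h import *
c=read_camera("wrist"); cv2.imwrite("pics/w1.png",c["frame"])
print(wray(c,(320,240)),c["mtx"])
for q,z in (("drip_dish",34),("tap_key",193),("key_wing",193),("spout",150),("samovar",150)):
    for r in look_for(q,"wrist")[:3]: print(q,np.round(r["xy"]),round(r["conf"],2),wz(c,r["xy"],z).round())
print(state()["eef_pos"])
for X in ((479,-160,150),(470,-203,193),(550,41,34)): print(X,wproj(c,X).round())
E
```

```text
(array([495.96690071,  56.5422015 , 499.86466393]), array([-0.03973554, -0.2833952 , -0.95817965])) [[371.64829954   0.         315.50703525]
 [  0.         371.64829954 239.38316268]
 [  0.           0.           1.        ]]
drip_dish [193.  36.] 0.86 [366. 216.  34.]
drip_dish [358. 136.] 0.7 [547.  42.  34.]
drip_dish [324.  13.] 0.65 [535. 207.  34.]
tap_key [337. 386.] 0.57 [ 472. -192.  193.]
key_wing [335. 385.] 0.88 [ 471. -191.  193.]
key_wing [479. 132.] 0.16 [637.  37. 193.]
spout [332. 383.] 0.73 [ 465. -222.  150.]
samovar [331. 383.] 0.75 [ 463. -222.  150.]
[481.68251143 -19.79731559 329.72362575]
(479, -160, 150) [336. 338.]
(470, -203, 193) [336. 393.]
(550, 41, 34) [360. 137.]
```

View pics/w1.png

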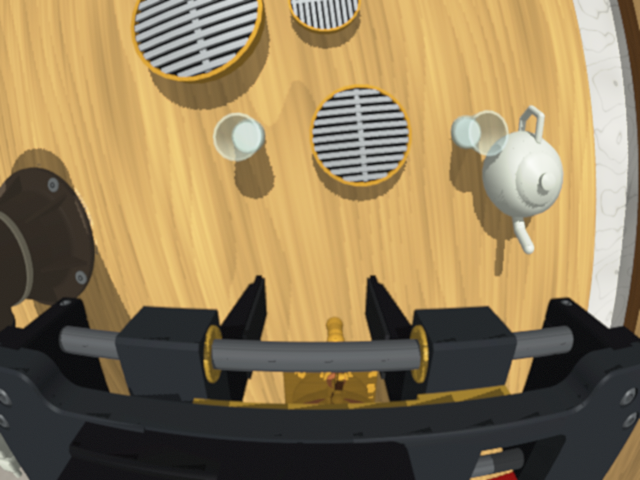

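The wrist view confirms the dish at px (360,136), which is about (548,42). The tap's tip shows at (335,320), but the gripper hides the key. I'll overlay the model on zoomed crops of the fixed views.

```bash
cat > ov.py <<'E'
from h import *
def axes(A,th):
    th=np.radians(th); o=np.array([np.sin(th),np.cos(th)]); s=np.array([np.cos(th),-np.sin(th)])
    return lambda r,l,z: (*(np.array(A)+r*o+l*s),z)
def overlay(img,c,A,th,x0,y0,w,h,k):
    P=axes(A,th); im=cv2.resize(img[y0:y0+h,x0:x0+w],None,fx=k,fy=k,interpolation=cv2.INTER_CUBIC)
    m=lambda *a: tuple(int(v) for v in (np.array(proj(c,P(*a)))+.5-[x0,y0])*k)
    def circ(r0,R,z,col): cv2.polylines(im,[np.array([m(r0+R*np.cos(a),R*np.sin(a),z) for a in np.linspace(0,6.28,40)])],True,col,1)
    circ(0,90,320,(255,0,0)); circ(195,10.5,116,(0,255,0)); circ(155,14,172,(255,255,0))
    for l in(-9,9): cv2.line(im,m(90,l,150),m(195,l,150),(0,0,255),1)
    cv2.line(im,m(125,0,206),m(185,0,206),(255,0,255),1)
    cv2.polylines(im,[np.array([m(75,75,0),m(75,-75,0),m(-75,-75,0),m(-75,75,0)])],True,(0,255,255),1)
    return im
E
python3 - <<'E'
from ov import *
A=(445,-351);th=10
ct=read_camera("top"); cs=read_camera("side")
a=overlay(cv2.imread("pics/top0.png"),ct,A,th,345,235,160,110,5)
b=overlay(cv2.imread("pics/side0.png"),cs,A,th,340,200,160,160,5)
cv2.imwrite("pics/o1.png",a); cv2.imwrite("pics/o2.png",cv2.resize(b,(600,600)))
E
```

```text
(no output)
```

View pics/o1.png

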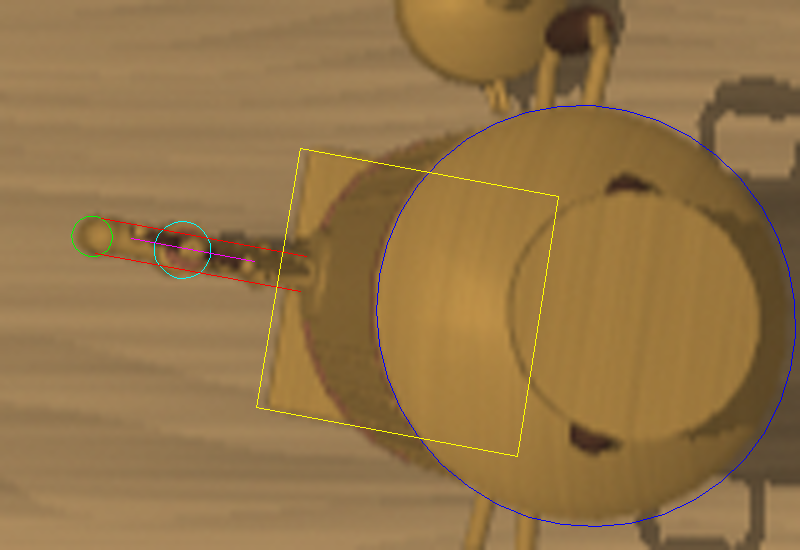

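View pics/o2.png

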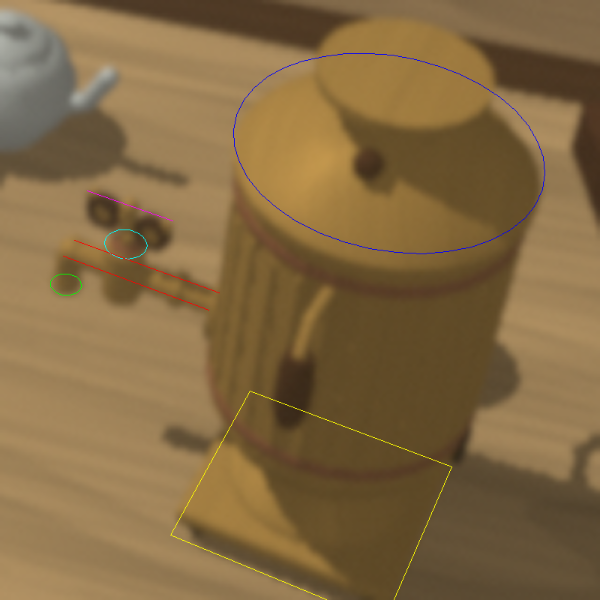

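The model with the urn axis at (445,-351) and the tap turned 10° fits both views within a few mm. That puts the spout at (479,-159) and the key axis at (472,-198), with the key open. I'll close the fingers and go to the near side of the outer wing.

jog_arm(
  targets=[
    {"turn":[0,0,0],"slide":[-15,-50,0],"claw":0},
    {"turn":[0,0,0],"slide":[-15,-50,0],"claw":0},
    {"turn":[0,0,0],"slide":[-15,-46,0],"claw":0},
    {"turn":[0,0,0],"slide":[0,0,-40],"claw":0},
    {"turn":[0,0,0],"slide":[0,0,-40],"claw":0},
  ],
)

```text
t: 3.5
eef_pos: [436.7, -167.0, 248.9]
tcp_rot: [3.14, 0.0, 1.391]
ft_force: [0.9, -0.8, -1.3]
opening: 0.064
grip_force: 0.0
```

jog_arm(
  targets=[
    {"turn":[0,0,0],"slide":[0,0,-40],"claw":0},
    {"turn":[0,0,0],"slide":[0,0,-25],"claw":0},
    {"turn":[0,0,0],"slide":[0,0,0],"claw":0},
    {"turn":[0,0,0],"slide":[0,0,0],"claw":0},
  ],
)

```text
t: 4.0
eef_pos: [437.2, -166.7, 185.6]
tcp_rot: [3.14, 0.0, 1.392]
ft_force: [-0.2, 0.9, 0.6]
opening: 0.004
grip_force: 0.0
```

```bash
python3 - <<'E'
from ov import *
c=read_camera("side"); cv2.imwrite("pics/s2.png",c["frame"])
cv2.imwrite("pics/s2c.png",cv2.resize(c["frame"][180:340,320:480],None,fx=3.75,fy=3.75,interpolation=cv2.INTER_CUBIC))
s=state();print(s["eef_pos"],s["opening"],s["ft_force"])
E
```

```text
[ 437.28727161 -166.83900955  185.79270601] 0.003018374529764842 [-0.63155635 -0.80148307 -1.06696156]
```

View pics/s2c.png

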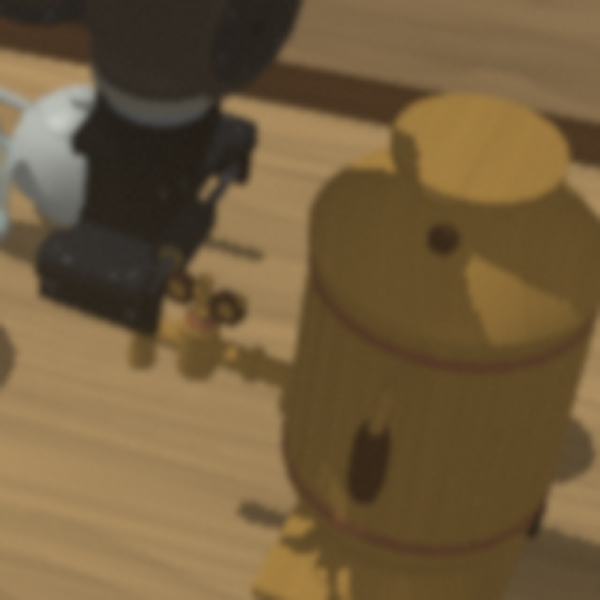

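The fingertip is at about px (150,325), on the near side of the outer wing at (178,288). Now I'll push round.

jog_arm(
  targets=[
    {"turn":[0,0,0],"slide":[11,-4,0],"claw":0},
    {"turn":[0,0,0],"slide":[11,-4,0],"claw":0},
    {"turn":[0,0,0],"slide":[7,1,0],"claw":0},
    {"turn":[0,0,0],"slide":[6,1,0],"claw":0},
  ],
)

```text
t: 4.55
eef_pos: [471.6, -172.6, 184.4]
tcp_rot: [-3.14, -0.0, 1.392]
ft_force: [-4.5, -0.8, 0.4]
opening: 0.002
grip_force: 1.7
```

jog_arm(
  targets=[
    {"turn":[0,0,0],"slide":[6,-1,0],"claw":0},
    {"turn":[0,0,0],"slide":[6,-2,0],"claw":0},
    {"turn":[0,0,0],"slide":[5,-6,0],"claw":0},
    {"turn":[0,0,0],"slide":[4,-6,0],"claw":0},
    {"turn":[0,0,0],"slide":[0,0,0],"claw":0},
  ],
)

```text
t: 5.18
eef_pos: [493.4, -188.5, 184.7]
tcp_rot: [3.14, 0.0, 1.391]
ft_force: [0.3, 0.2, 0.4]
opening: 0.004
grip_force: 0.0
```

jog_arm(
  targets=[
    {"turn":[0,0,0],"slide":[-0.5,-3,0],"claw":0},
    {"turn":[0,0,0],"slide":[0,-1,0],"claw":0},
  ],
)

```text
t: 5.42
eef_pos: [492.9, -189.4, 184.8]
tcp_rot: [3.14, -0.005, 1.391]
ft_force: [8.2, 23.8, 2.1]
opening: 0.003
grip_force: 12.3
```

jog_arm(
  targets=[
    {"turn":[0,0,0],"slide":[0,-2,0],"claw":0},
    {"turn":[0,0,0],"slide":[0,0,0],"claw":0},
  ],
)

```text
t: 5.68
eef_pos: [492.9, -189.6, 184.8]
tcp_rot: [3.141, -0.007, 1.391]
ft_force: [9.0, 32.1, 4.8]
opening: 0.006
grip_force: 16.5
```

The key is against its hard stop (force along the tap, position as predicted). I'll back off and look.

jog_arm(
  targets=[
    {"turn":[0,0,0],"slide":[2,18,0],"claw":0},
    {"turn":[0,0,0],"slide":[10,50,20],"claw":0},
    {"turn":[0,0,-4],"slide":[15,55,20],"claw":53},
    {"turn":[0,0,-5],"slide":[15,55,0],"claw":53},
    {"turn":[0,0,0],"slide":[20,55,0],"claw":53},
  ],
)

```text
t: 6.3
eef_pos: [554.6, 41.0, 225.3]
tcp_rot: [3.14, -0.0, 1.233]
ft_force: [0.8, -0.7, -0.2]
opening: 0.264
grip_force: 0.0
```

jog_arm(
  targets=[
    {"turn":[0,0,0],"slide":[24,55,0],"claw":53},
    {"turn":[0,0,0],"slide":[0,36,0],"claw":53},
    {"turn":[0,0,0],"slide":[0,0,-50],"claw":53},
    {"turn":[0,0,0],"slide":[0,0,-50],"claw":53},
    {"turn":[0,0,0],"slide":[0,0,-20],"claw":53},
  ],
)

```text
t: 6.92
eef_pos: [577.2, 130.2, 102.1]
tcp_rot: [-3.139, 0.001, 1.235]
ft_force: [-1.3, -0.1, 1.1]
opening: 0.527
grip_force: 0.0
```

```bash
python3 - <<'E'
from ov import *
s=state();print(s["eef_pos"],s["tcp_rot"],s["opening"])
c=read_camera("side")
for r in look_for("drip_dish","side")[:3]: print(r["xy"],at_z(c,r["xy"],34))
b=cv2.resize(c["frame"][180:340,240:440],None,fx=3.75,fy=3.75,interpolation=cv2.INTER_CUBIC)
c=read_camera("top")
for r in look_for("drip_dish","top")[:3]: print(r["xy"],at_z(c,r["xy"],34))
a=cv2.resize(c["frame"][255:315,350:410],(600,600),interpolation=cv2.INTER_CUBIC)
cv2.imwrite("pics/k1.png",cv2.resize(np.hstack([b,a[:, :]]) ,(800,355)))
E
```

```text
[577.23451822 130.24684808 102.13500734] [-3.13942174e+00  1.48819461e-03  1.23514786e+00] 0.5274077420733917
[198.3, 292.9] [360.02945597 244.26697109  34.        ]
[232.2, 255.5] [524.60503761 221.60787125  34.        ]
[291.1, 267.0] [534.01512534  43.78783054  34.        ]
[288.5, 255.1] [552.51100722  41.55238899  34.        ]
```

View pics/k1.png

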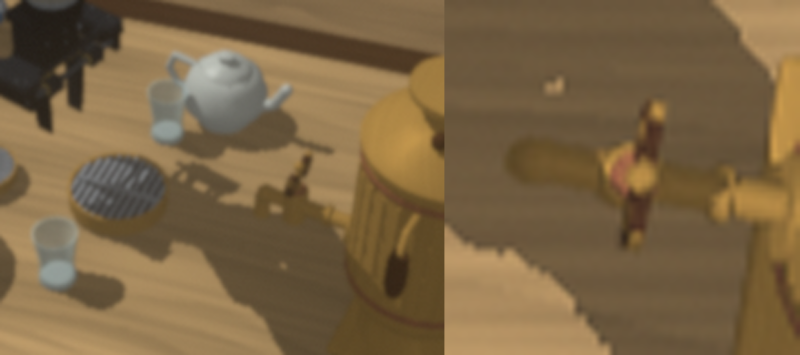

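The key now stands square across the pipe (right panel, px 640,172), so the tap is shut. The dish is untouched at about (549,42). I'll lower behind it and push.

jog_arm(
  targets=[
    {"turn":[0,0,0],"slide":[0,0,-50],"claw":53},
    {"turn":[0,0,0],"slide":[0,0,-40],"claw":53},
    {"turn":[0,0,0],"slide":[-2,-6,0],"claw":53},
    {"turn":[0,0,0],"slide":[-2,-6,0],"claw":53},
    {"turn":[0,0,0],"slide":[-2,-5,0],"claw":53},
  ],
)

```text
t: 7.75
eef_pos: [573.1, 112.8, 16.7]
tcp_rot: [3.139, -0.001, 1.235]
ft_force: [-0.5, -0.4, -0.3]
opening: 0.533
grip_force: 0.0
```

jog_arm(
  targets=[
    {"turn":[0,0,0],"slide":[-2,-6,0],"claw":53},
    {"turn":[0,0,0],"slide":[-2,-6,0],"claw":53},
    {"turn":[0,0,0],"slide":[-2.7,-8,0],"claw":53},
    {"turn":[0,0,0],"slide":[-2.7,-8,0],"claw":53},
    {"turn":[0,0,0],"slide":[-2.7,-8,0],"claw":53},
  ],
)

```text
t: 8.38
eef_pos: [561.1, 77.3, 16.0]
tcp_rot: [3.139, -0.002, 1.235]
ft_force: [2.1, 4.9, 6.0]
opening: 0.529
grip_force: 3.3
```

jog_arm(
  targets=[
    {"turn":[0,0,0],"slide":[-3.5,-10,0],"claw":53},
    {"turn":[0,0,0],"slide":[-3.5,-10,0],"claw":53},
    {"turn":[0,0,0],"slide":[-3.5,-10,0],"claw":53},
    {"turn":[0,0,0],"slide":[-3.5,-10,0],"claw":53},
    {"turn":[0,0,0],"slide":[-3.5,-10,0],"claw":53},
  ],
)

```text
t: 9.0
eef_pos: [543.5, 27.1, 15.9]
tcp_rot: [3.139, -0.001, 1.235]
ft_force: [2.0, 5.7, 5.7]
opening: 0.53
grip_force: 3.4
```

jog_arm(
  targets=[
    {"turn":[0,0,0],"slide":[-3.5,-10,0],"claw":53},
    {"turn":[0,0,0],"slide":[-3.5,-10,0],"claw":53},
    {"turn":[0,0,0],"slide":[-3.5,-10,0],"claw":53},
    {"turn":[0,0,0],"slide":[-3.5,-10,0],"claw":53},
    {"turn":[0,0,0],"slide":[-3.5,-10,0],"claw":53},
  ],
)

```text
t: 9.62
eef_pos: [525.8, -22.9, 15.8]
tcp_rot: [3.139, -0.001, 1.235]
ft_force: [2.2, 6.2, 5.2]
opening: 0.529
grip_force: 3.5
```

```bash
python3 - <<'E'
from ov import *
s=state();print(s["eef_pos"],s["ft_force"])
for n,f in (("top",at_z),("side",at_z),("wrist",wz)):
    c=read_camera(n)
    for r in look_for("drip_dish",n)[:3]: print(n,np.round(r["xy"]),round(r["conf"],2),f(c,r["xy"],34).round(1))
E
```

```text
[525.81541369 -22.93822381  15.82437951] [2.19499195 6.15862781 5.23427981]
top [346. 274.] 0.84 [ 501.7 -119.    34. ]
top [220. 298.] 0.83 [431.8 230.1  34. ]
top [222. 259.] 0.61 [540.4 227.2  34. ]
side [333. 289.] 0.96 [491.1 -93.9  34. ]
side [234. 257.] 0.88 [521.5 214.8  34. ]
side [211. 293.] 0.81 [371.6 213.4  34. ]
wrist [314. 377.] 0.83 [512.3 -57.   34. ]
wrist [17. 35.] 0.77 [427.8 164.9  34. ]
```

jog_arm(
  targets=[
    {"turn":[0,0,0],"slide":[-3.5,-10,0],"claw":53},
    {"turn":[0,0,0],"slide":[-3.5,-10,0],"claw":53},
    {"turn":[0,0,0],"slide":[-3.5,-10,0],"claw":53},
    {"turn":[0,0,0],"slide":[-3.5,-10,0],"claw":53},
    {"turn":[0,0,0],"slide":[-3.5,-10,0],"claw":53},
  ],
)

```text
t: 10.55
eef_pos: [507.3, -73.5, 14.7]
tcp_rot: [3.141, -0.0, 1.235]
ft_force: [1.6, 3.8, 1.5]
opening: 0.528
grip_force: 1.9
```

jog_arm(
  targets=[
    {"turn":[0,0,0],"slide":[-3,-8,0],"claw":53},
    {"turn":[0,0,0],"slide":[-2.5,-7,0],"claw":53},
    {"turn":[0,0,0],"slide":[-2,-5,0],"claw":53},
    {"turn":[0,0,0],"slide":[0,0,0],"claw":53},
  ],
)

```text
t: 11.05
eef_pos: [499.9, -93.2, 14.6]
tcp_rot: [-3.141, 0.0, 1.234]
ft_force: [-0.1, -0.5, -0.8]
opening: 0.533
grip_force: 0.0
```

jog_arm(
  targets=[
    {"turn":[0,0,0],"slide":[5,15,0],"claw":53},
    {"turn":[0,0,0],"slide":[15,45,0],"claw":53},
    {"turn":[0,0,0],"slide":[15,50,50],"claw":53},
    {"turn":[0,0,0],"slide":[10,50,50],"claw":53},
    {"turn":[0,0,0],"slide":[10,50,50],"claw":53},
  ],
)

```text
t: 11.68
eef_pos: [550.4, 100.7, 146.8]
tcp_rot: [-3.141, 0.0, 1.236]
ft_force: [1.6, 0.1, -0.6]
opening: 0.528
grip_force: 0.0
```

```bash
python3 - <<'E'
from ov import *
P=axes((445,-351),10); ims=[]
for n,x0,y0 in (("top",335,240),("side",315,220)):
    c=read_camera(n)
    for r in look_for("drip_dish",n)[:2]: print(n,np.round(r["xy"]),at_z(c,r["xy"],34).round(1))
    k=5; im=cv2.resize(c["frame"][y0:y0+110,x0:x0+80],None,fx=k,fy=k,interpolation=cv2.INTER_CUBIC)
    for R,z,col in((65,34,(0,0,255)),(10.5,116,(0,255,0))):
        cv2.polylines(im,[np.array([(proj(c,P(195+R*np.cos(t),R*np.sin(t),z))+.5-[x0,y0])*k for t in np.linspace(0,6.28,40)]).astype(int)],True,col,1)
    ims.append(im)
cv2.imwrite("pics/f1.png",np.hstack(ims)); print(state()["eef_pos"])
E
```

```text
top [357. 283.] [ 475.2 -149.5   34. ]
top [191. 310.] [398.6 309.2  34. ]
side [233. 258.] [516.7 214.5  34. ]
side [356. 300.] [ 469.2 -163.4   34. ]
[550.33350351  99.60098071 145.76164581]
```

View pics/f1.png

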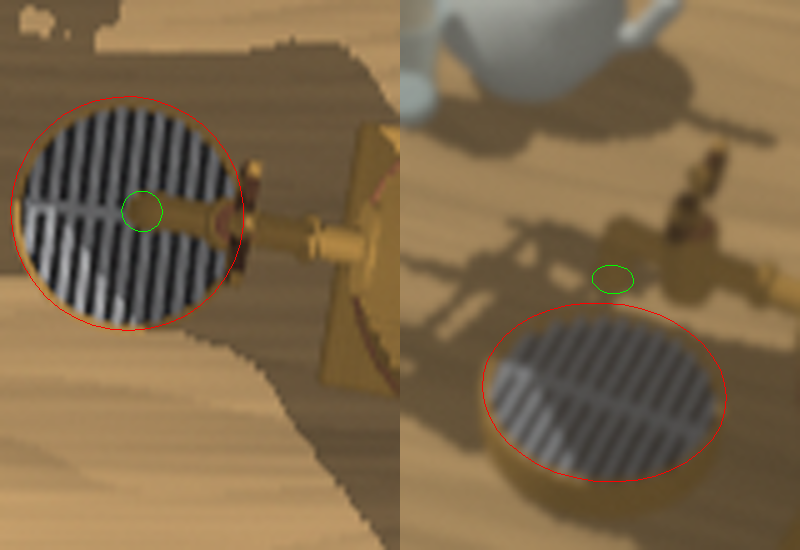

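The dish rim coincides with the target circle in both views (top panel px 127,214), the spout is over its centre, and the key still stands square across the pipe.

```bash
python3 -c "
from cell import *
print(job_done())"
```

```text
the job is handed in; nothing more can be done
None
```

I've handed the job in. The tap key is shut against its stop, and the drip dish stands within about 5 mm of the point under the spout, by both fixed cameras. I gave nothing else a knock that I know of, but I didn't re-measure the other things, and the hand-in returned no verdict.

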